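# Slide a loaded coin tray across the gap onto the imaging stage

## Task

Slide the loaded coin tray off the birch loading shelf, over the open gap and onto the granite imaging stage until its nose rests fully home against the end stop, then take your hand away. The thumb recess at its tail takes shut fingertips: push there and bear down lightly, so that the heavy nose does not dip while it crosses, but once the nose lies on the granite, stop bearing down, or the tail will drop into the gap. Keep the tray level and lying on its surfaces with its medals and coins in place, move it slowly (at most some 10 cm a second), never bear or push on it with more than about 15 newtons, and leave the other things on the desk where they are.

Things in the scene. Friction and masses are not known exactly. Their poses are not given: they have to be found in the camera images.
- tray: ivory resin coin tray, a solid slab 130 wide (x) x 160 long (y) x 16 mm high with 8 mm deep recesses, about 0.49 kg loaded; origin at the centre of its underside, z up, nose (leading end, two big medals) at -y, tail at +y; edges of both ends rounded 4 mm underneath. Too wide to grip across
- thumb_recess (a point): centre of the floor of the tray's thumb recess, the empty rectangular pocket at the tail: 60 wide (x) x 38 mm long (y), floor 8 mm below the tray's top and 8 mm above its underside; its upright nose-side wall (19 mm to -y of this point) is what the fingertips push on: the polished resin is slippery (friction about 0.25) and does not follow a mere press
- tray_nose (a point): middle of the tray's nose end face, 8 mm above the underside. The loaded tray balances 53 to 59 mm behind its nose: with more than that overhanging the shelf the nose dips, unless some 5 to 10 N bear down in the thumb recess
- tray_tail (a point): middle of the tray's tail end face, 8 mm above the underside
- shelf: fixed birch loading shelf, 166 (x) x 206 mm (y), top 60 mm above the worktop; origin at the centre of its underside. The tray starts on it between two 8 mm high side strips 134 mm apart, its nose 8 to 34 mm back from the shelf's gap edge; pushing goes to the shelf's -y
- shelf_edge (a point): middle of the shelf's top edge at the gap (its -y end, rounded 5 mm)
- stage: fixed granite imaging stage on rubber feet, 200 x 200 mm, top 59.5 mm above the worktop, apart from the shelf by a gap of 74 to 80 mm, same yaw as the shelf; origin at the centre of its underside, the shelf lies to its +y. Two 8 mm high aluminium guides 137 mm apart with flared mouths lead the tray in
- stage_edge (a point): middle of the stage's top edge at the gap (its +y end, rounded 5 mm)
- stop_face (a point): middle of the face of the stage's end stop that the tray's nose comes to rest on (the face looks to the stage's +y, 170 mm from the stage's gap edge; 12 mm high); this point is 6 mm above the stage's top
- medal0: bronze medal, 52 mm across, 7 mm thick, about 130 g, loose in a nose recess of the tray; origin at the centre of its underside
- medal1: the other medal, alike, in the other nose recess
- medal_seat0 (a point): centre of the floor of the first medal's recess (54 mm across, 8 mm deep)
- medal_seat1 (a point): centre of the floor of the second medal's recess
- tray_coin0: bronze sestertius, 33 mm across, loose in a recess of the tray's middle row
- tray_coin1: another sestertius in the middle row
- coin_seat0 (a point): centre of the floor of the first coin's recess (36 mm across, 8 mm deep)
- coin_seat1 (a point): centre of the floor of the second coin's recess
- dish: blue glass dish, 84 mm across, 28 mm high, on the worktop: leave alone
- desk_coin: single sestertius on the worktop: leave alone
- loupe: black loupe, 42 mm across, 32 mm high, standing on the worktop: leave alone
- weight: brass balance weight, 30 mm across, 42 mm high: leave alone
- brush: flat brush with a wooden handle lying on the worktop, 130 mm long: leave alone
There are look-alikes about, which are no part of the job. Leave any blue or white look-alike of the tray_coin0 alone.

How it is judged:
By the outcome, as a careful person would: the job done as asked, in the order asked, and still so for the second after the job is handed in, with the robot touching nothing.
It also fails if it takes over 58 s, if anything falls off the work surface, if the arm or the gripper's body presses on something with over 40 N, if the wrist force passes 120 N, or if a joint passes its speed limit or range.

## Robot

A 6-joint arm with a two-finger parallel gripper is mounted at the origin on the work surface. World frame = base frame: x ahead of the robot, y to its left, z up, the work surface at z = 0. Lengths are in m, angles in rad, forces in N, time in s.
With the tool pointing down it reaches from about 0.4 to 0.925 m from the base axis. Payload 3.4 kg.
Tool frame: the origin (TCP) lies on the centre line of the jaws, within the pads' length; the fingertips stand 11 mm ahead of it and the grasp point (between the pads) lies 8 mm behind it; z points along the fingers, y is the line along which they close (so a half turn about z gives the same grasp; the last joint's range is limited). The gripper opens to 85 mm and grips with 20 to 120 N. Pads are 22 mm wide; open, the fingers measure 114 mm over their backs; the gripper's body (76 mm by 85 mm) begins 54 mm behind the grasp point. The pads swing forward as they close: fully open they stand 13 mm farther back than shut.
Start: joints at [1.254, 0.307, 1.506, -0, 1.328, -0.073], TCP at [0.139, 0.558, 0.242] pointing down, gripper open.
Joint ranges: [-3.12, 3.12], [-1.05, 2.28], [0.14, 2.33], [-1.42, 4.57], [0.1, 2.73], [-2.68, 2.68]. Speed limits (rad/s): [2.57, 2.57, 3.14, 3.14, 3.14, 3.14].

## Interface

Orientations are given as a 3x3 rotation matrix whose columns are the frame's x, y, z axes.
In Python, from plant import robot, snapshot, finder gives the robot as it stands.
- The arm moves only by the tool servo_tool, never from a script. Its arguments are lists of equal length, an entry for each row: "gripper": the finger opening in mm, from 0 to 85.4; "slide": the shift along the tool's x, y, z in mm, a list of three; "twist": the turn, a rotation vector about the tool's x, y, z in rad, a list of three. In form: {"gripper": [gripper, ...], "slide": [[x, y, z], ...], "twist": [[rx, ry, rz], ...]}. A call has exactly 8 rows; each row shifts and turns the commanded pose from where the row before left it, along the tool's axes as they then stand; what a row does not reach is not made up. A row lasts 1/10 s, in which the tool goes at most 50 mm and 8.59 degrees, less where a joint would pass 70% of its speed; a pose out of reach is approached as far as the arm can. A call with a gripper value outside its range is refused whole. The fingers move at their own pace and stop on an object; "force" is the grip in N (left out, the last holds). Time passes only in rows, so rows that do not move let the fingers close, or fill a call up. It gives the time, the measured TCP pose, the force, the opening and the grip force at its end, in the units of the state.
- robot.sense(): the state, without advancing time (a new reading comes with each control period).
- snapshot(name): name is "side" or "top"; returns a dict with "frame" (384x512x3 uint8, red, green, blue), "depth" (384x512 float32, m along the optical axis (not along the pixel's ray), 0 where there is no reading), "fx", "fy", "cx", "cy" (pixels), "dist" ([k1, k2, p1, p2, k3] as OpenCV has them; the pictures are not rectified), "eye" and "attitude" of the camera in the world. Camera axes: x right, y down, z forward; pixel columns grow to the right and rows downward; lengths in m; the calibration is good to about 2 mm. A picture is of the moment at which its call begins.
- robot.job_done(): hands the job in; it is judged then, once.
Trained networks look in a picture, given as the dict that the camera call returned (one of the last four; its "shot" number tells which), for a name from the list of things; names that differ only in an ending like _2 or _b are one class to them, and where a whole thing is asked for, a point or a joint stands for the part that bears it (a point fixed in the world has none). Each returns a list of dicts, best first, with "conf" (0 to 1); they miss things now and then, are a little off and sometimes report something else, mostly with a low value. They report only what shows in the picture. A call takes as long as a camera call. They do not tell look-alikes from the thing itself.
- finder.masks_of(picture, target): "region" (384x512 bool, what is visible of it) and "centre" ([row, column] in pixels, amid what is visible of it).
The state is a dict: "time": time; "q": joint angles; "qd": joint speeds; "tau": joint torques, N m; "position": TCP position; "eef_rot": TCP orientation; "ft_force": force on the tool from outside, world axes, zero at the start; "torque": the same for the moment, N m; "finger_gap": finger opening in m; "grasp_force": force on a finger pad.
Only numpy, scipy, OpenCV 4.12 (cv2) and the standard library are available. Lean on these libraries where they do the work, as an engineer would, in place of code of your own. Each camera call takes 0.05 s, during which the arm holds its last target. There are 200 camera calls.

## Working session

There is one attempt and no reset: what is moved stays moved. The work goes in short steps, Python scripts to look and compute and a tool call to move; the robot and the scene stay as the last step left them, time stands still between calls to the robot, and variables do not carry over. Pictures are saved under pics/ and viewed, at most 10 in all, crops included, and the job is handed in when it is done.

Besides the shell and the picture viewer there is one more tool, called by a JSON object that holds its "name" and its "arguments", one argument or row to a line. servo_tool: Moves the arm, as the interface text tells. Its arguments: {"type":"object","properties":{"gripper":{"type":"array","items":{"type":"number"}},"slide":{"type":"array","items":{"type":"array","items":{"type":"number"}}},"twist":{"type":"array","items":{"type":"array","items":{"type":"number"}}},"force":{"type":"number"}},"required":["gripper","slide","twist"]}

```bash
mkdir -p pics
cat > h.py <<'E'
import numpy as np, cv2
from plant import robot, snapshot, finder
def world(p, rc, z=None):
    "pixel rows/cols -> world by depth, or by plane height z"
    rc=np.atleast_2d(np.array(rc,float)); K=np.array([[p['fx'],0,p['cx']],[0,p['fy'],p['cy']],[0,0,1]])
    n=cv2.undistortPoints(rc[:,None,::-1].copy(),K,np.array(p['dist'],float))[:,0]
    ray=np.c_[n,np.ones(len(n))]@np.array(p['attitude']).T; e=np.array(p['eye'])
    if z is None:
        ij=np.rint(rc).astype(int); s=p['depth'][ij[:,0],ij[:,1]]
    else: s=(z-e[2])/ray[:,2]
    return e+ray*s[:,None]
E
python3 - <<'E'
from h import *
s=robot.sense(); print(s['time'],s['position'],s['eef_rot'],s['ft_force'],s['finger_gap'])
for v in('top','side'):
    p=snapshot(v); cv2.imwrite(f'pics/{v}0.png',p['frame'][:,:,::-1]); print(v,p['eye'],p['fx'])
    for t in('tray','thumb_recess','tray_nose','tray_tail','shelf','shelf_edge','stage','stage_edge','stop_face','medal0'):
        for m in finder.masks_of(p,t)[:2]:
            c=m['centre']; print(t,round(m['conf'],2),np.rint(c),world(p,c).round(3), m['region'].sum())
print(robot.sense()['time'])
E
```

```text
0.0 [0.1385988  0.5573423  0.24137703] [[-9.70435712e-01  2.41358887e-01 -6.44561012e-04]
 [ 2.41359701e-01  9.70433731e-01 -1.96673752e-03]
 [ 1.50814168e-04 -2.06416338e-03 -9.99997858e-01]] [ 0.28911006 -0.78993472  0.83785189] 0.0853020442841998
top [0.4796844  0.10452845 0.73257373] 355.7324258176752
tray 0.92 [184. 191.] [[0.573 0.227 0.071]] 4427
thumb_recess 0.8 [182. 190.] [[0.574 0.228 0.076]] 4259
tray_nose 0.74 [183. 192.] [[0.574 0.225 0.068]] 4289
tray_tail 0.56 [184. 187.] [[0.571 0.233 0.074]] 4158
shelf 0.9 [216. 192.] [[0.513 0.224 0.061]] 3385
shelf 0.42 [182. 192.] [[0.577 0.225 0.067]] 4198
shelf_edge 0.75 [216. 192.] [[0.512 0.225 0.061]] 3386
shelf_edge 0.46 [182. 187.] [[0.575 0.234 0.077]] 4128
stage 0.9 [190. 344.] [[ 0.564 -0.063  0.058]] 11297
stage_edge 0.88 [189. 344.] [[ 0.566 -0.063  0.06 ]] 11201
stop_face 0.7 [188. 346.] [[ 0.568 -0.066  0.058]] 11084
stop_face 0.59 [182. 191.] [[0.576 0.228 0.068]] 4392
medal0 0.8 [166. 228.] [[0.606 0.157 0.075]] 538
medal0 0.76 [197. 227.] [[0.549 0.159 0.073]] 622
side [ 0.40733371 -0.61981174  0.93525655] 476.61231194150486
tray 0.87 [158. 241.] [[0.58  0.215 0.066]] 1867
thumb_recess 0.89 [153. 243.] [[0.589 0.225 0.073]] 1871
tray_nose 0.68 [158. 238.] [[0.573 0.213 0.069]] 1993
tray_tail 0.93 [156. 239.] [[0.578 0.222 0.068]] 1828
shelf 0.74 [154. 238.] [[0.577 0.224 0.072]] 1830
shelf 0.67 [187. 239.] [[0.553 0.126 0.06 ]] 1677
shelf_edge 0.63 [188. 238.] [[0.55  0.125 0.061]] 1845
stage 0.86 [259. 264.] [[ 0.557 -0.088  0.06 ]] 7924
stage 0.19 [157. 240.] [[0.579 0.217 0.068]] 1973
stage_edge 0.72 [261. 268.] [[ 0.565 -0.094  0.06 ]] 7933
stop_face 0.88 [259. 265.] [[ 0.559 -0.087  0.058]] 7973
medal0 0.53 [172. 261.] [[0.615 0.148 0.075]] 251
medal0 0.5 [176. 233.] [[0.546 0.155 0.071]] 302
1.1
```

Run:
```python
import cv2
a=cv2.imread('pics/top0.png')
cv2.imwrite('pics/top0b.png',cv2.resize(a[90:290,80:480],None,fx=2,fy=2,interpolation=2))
```

```text
(no output)
```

View pics/top0b.png

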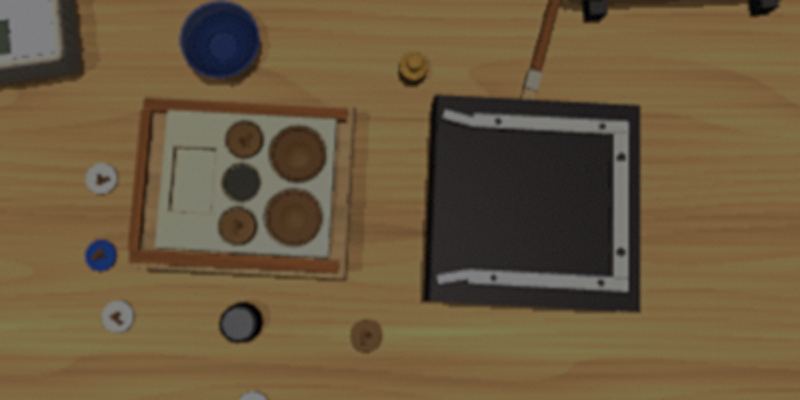

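The picture (2x crop from col 80, row 90) shows the ivory tray on the shelf. Its nose, with the two big medals at crop (297,153) and (294,217), faces right (-y world). The thumb recess is at about (192,180) and the granite stage with guides is at (530,200). There is only one tray. The coins on the desk (blue, white, bronze) are outside it.

Run:
```python
from h import *
p=snapshot('top'); f=p['frame']
def rect(mask,z):
    rc=np.argwhere(mask); w=world(p,rc,z)[:,:2]
    (c,s,a)=cv2.minAreaRect((w*1000).astype(np.float32)); return np.round(c,1),np.round(s,1),round(a,2)
hsv=cv2.cvtColor(f,cv2.COLOR_RGB2HSV)
print('px tray',hsv[182,170],'wood',hsv[185,240],'strip',hsv[144,200],'stage',hsv[190,340],'guide',hsv[153,360])
m=finder.masks_of(p,'tray')[0]['region']; print('tray',rect(m,.076))
m=finder.masks_of(p,'stage')[0]['region']; print('stage',rect(m,.0595))
# hand-read corners (crop px /2 + offset), z
def P(l,z): return (world(p,[(y/2+90,x/2+80) for x,y in l],z)[:,:2]*1000).round(1).tolist()
print('tray cor',P([(165,110),(338,118),(330,257),(155,249)],.076))
print('recess floor/top',P([(176,147),(217,149),(213,214),(171,212)],.076))
print('shelf edge',P([(355,108),(346,278)],.06))
print('strips',P([(148,108),(348,120),(340,260),(135,252)],.068))
print('stage cor',P([(435,96),(640,106),(640,310),(424,300)],.0595))
print('guides inner/stop',P([(475,126),(614,132),(614,276),(470,270)],.0675))
for t in('medal0','tray_coin0'):
    for m in finder.masks_of(p,t)[:5]: print(t,round(m['conf'],2),np.rint(m['centre']),(world(p,m['centre'],.075)*1000).round(0))
# ivory
g=((hsv[...,1]<70)&(hsv[...,2]>110)).astype(np.uint8); g[:, :150]=0;g[:,260:]=0;g[:135]=0;g[230:]=0
n,l,st,_=cv2.connectedComponentsWithStats(g); k=1+st[1:,4].argmax(); print('ivory',st[k],rect(l==k,.076))
```

```text
px tray [ 30  36 127] wood [ 32  26 127] strip [ 12 170  93] stage [12 33 39] guide [ 30  10 128]
tray (array([576.4, 204.2]), array([160.2, 130.5]), 87.38)
stage (array([564.4, -67. ]), array([205.8, 202.1]), 87.65)
tray cor [[645.2, 282.4], [638.9, 118.5], [508.0, 124.3], [513.8, 285.9]]
recess floor/top [[609.7, 270.5], [608.1, 231.8], [546.7, 233.5], [548.2, 272.6]]
shelf edge [[652.8, 102.5], [489.1, 109.5]]
strips [[649.1, 301.0], [639.0, 109.1], [505.6, 115.2], [511.2, 306.7]]
stage cor [[665.6, 24.8], [657.5, -174.1], [461.9, -165.5], [469.4, 36.3]]
guides inner/stop [[634.3, -12.2], [629.7, -144.8], [493.1, -139.5], [497.5, -5.7]]
medal0 0.83 [199. 226.] [[544. 161.  75.]]
medal0 0.61 [166. 231.] [[607. 152.  75.]]
tray_coin0 0.76 [220. 130.] [[503. 336.  75.]]
tray_coin0 0.74 [294. 207.] [[372. 190.  75.]]
tray_coin0 0.73 [191. 342.] [[560. -56.  75.]]
tray_coin0 0.7 [178. 129.] [[583. 343.  75.]]
tray_coin0 0.63 [250. 140.] [[448. 316.  75.]]
ivory [ 157  146   91   72 3262] (array([577.1, 204.5]), array([160. , 129.8]), 87.57)
```

Tray centre is at (577,204) mm with yaw about -2.5°. The nose is about 18 mm behind the shelf edge and the gap is about 76 mm. The stop face is near (562,-140), so the travel is about 265 mm, which agrees with the given sizes. The recess centre is (579,252) and its wall is at y≈233. Next is the approach.

{"name": "servo_tool", "arguments": {
  "gripper": [0,0,0,0,0,0,0,0],
  "slide": [
    [-42,-16,7],
    [-42,-16,7],
    [-42,-16,7],
    [-42,-16,7],
    [-42,-16,7],
    [-42,-16,7],
    [-42,-16,7],
    [-42,-16,7]
  ],
  "twist": [
    [0,0,0],
    [0,0,0],
    [0,0,0],
    [0,0,0],
    [0,0,0],
    [0,0,0],
    [0,0,0],
    [0,0,0]
  ],
  "force": 20
}}

```text
time: 2.15
position: [0.4354, 0.3515, 0.1862]
eef_rot: [[-0.97, 0.241, 0.0], [0.241, 0.97, 0.0], [-0.0, 0.001, -1.0]]
ft_force: [-0.1, 0.6, -0.2]
finger_gap: -0.0002
grasp_force: 0.0
```

{"name": "servo_tool", "arguments": {
  "gripper": [0,0,0,0,0,0,0,0],
  "slide": [
    [-40,-15,5],
    [-40,-15,5],
    [-40,-15,5],
    [-40,-15,5],
    [0,0,0],
    [0,0,0],
    [0,0,0],
    [0,0,0]
  ],
  "twist": [
    [0,0,0],
    [0,0,0],
    [0,0,0],
    [0,0,0],
    [0,0,0.137],
    [0,0,0.137],
    [0,0,0.137],
    [0,0,0.137]
  ]
}}

```text
time: 2.95
position: [0.575, 0.2556, 0.1661]
eef_rot: [[-0.698, 0.716, -0.0], [0.716, 0.698, -0.0], [0.0, -0.0, -1.0]]
ft_force: [-0.5, -0.2, -0.1]
finger_gap: 0.0
grasp_force: 0.0
```

{"name": "servo_tool", "arguments": {
  "gripper": [0,0,0,0,0,0,0,0],
  "slide": [
    [0,0,0],
    [0,0,0],
    [0,0,0],
    [0,0,0],
    [0,0,0],
    [0,0,0],
    [0,0,0],
    [0,0,0]
  ],
  "twist": [
    [0,0,0.137],
    [0,0,0.137],
    [0,0,0.137],
    [0,0,0.137],
    [0,0,0.137],
    [0,0,0.137],
    [0,0,0],
    [0,0,0]
  ]
}}

```text
time: 3.75
position: [0.5748, 0.2558, 0.1663]
eef_rot: [[0.04, 0.999, -0.0], [0.999, -0.04, -0.0], [-0.0, -0.0, -1.0]]
ft_force: [0.3, -0.6, 1.1]
finger_gap: -0.0004
grasp_force: 0.0
```

{"name": "servo_tool", "arguments": {
  "gripper": [0,0,0,0,0,0,0,0],
  "slide": [
    [-3,4,12],
    [0,0,14],
    [0,0,14],
    [0,0,14],
    [0,0,12],
    [0,0,4],
    [0,0,0],
    [0,0,0]
  ],
  "twist": [
    [0,0,0],
    [0,0,0],
    [0,0,0],
    [0,0,0],
    [0,0,0],
    [0,0,0],
    [0,0,0],
    [0,0,0]
  ]
}}

```text
time: 4.55
position: [0.579, 0.2528, 0.0965]
eef_rot: [[0.043, 0.999, 0.001], [0.999, -0.043, 0.0], [0.0, 0.001, -1.0]]
ft_force: [0.1, 0.6, 0.2]
finger_gap: 0.0001
grasp_force: 0.0
```

Run:
```python
from h import *
p=snapshot('side'); cv2.imwrite('pics/s1.png',cv2.resize(p['frame'][100:220,170:320,::-1],None,fx=4,fy=4,interpolation=2))
s=robot.sense(); print(s['position'],s['ft_force'],s['time'])
p=snapshot('top'); cv2.imwrite('pics/t1.png',cv2.resize(p['frame'][120:240,120:270,::-1],None,fx=4,fy=4,interpolation=2))
```

```text
[0.57916462 0.25289824 0.09688031] [-0.26335654 -0.21002107 -0.17245491] 4.6
```

View pics/s1.png

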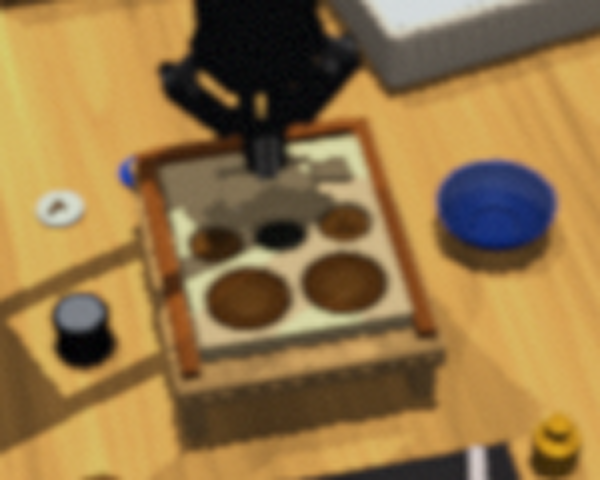

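View pics/t1.png

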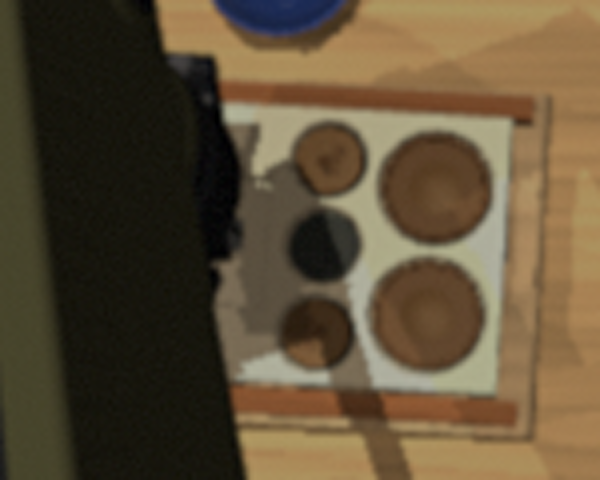

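In the side crop the shut fingertips stand at (265,165), over the middle of the thumb recess, and the tray is unmoved. The top view is mostly blocked by the arm, but the nose, medals and coins look seated. Next I lower onto the recess floor.

{"name": "servo_tool", "arguments": {
  "gripper": [0,0,0,0,0,0,0,0],
  "slide": [
    [0,0,5],
    [0,0,5],
    [0,0,4],
    [0,0,1],
    [0,0,0.5],
    [0,0,0.5],
    [0,0,0.5],
    [0,0,0]
  ],
  "twist": [
    [0,0,0],
    [0,0,0],
    [0,0,0],
    [0,0,0],
    [0,0,0],
    [0,0,0],
    [0,0,0],
    [0,0,0]
  ]
}}

```text
time: 5.45
position: [0.5787, 0.2527, 0.0799]
eef_rot: [[0.043, 0.999, 0.0], [0.999, -0.043, 0.0], [0.0, 0.0, -1.0]]
ft_force: [1.1, 0.1, -0.6]
finger_gap: 0.0004
grasp_force: 0.0
```

{"name": "servo_tool", "arguments": {
  "gripper": [0,0,0,0,0,0,0,0],
  "slide": [
    [0,0,0.3],
    [0,0,0],
    [0,0,0.3],
    [0,0,0],
    [0,0,0.3],
    [0,0,0],
    [0,0,0],
    [0,0,0]
  ],
  "twist": [
    [0,0,0],
    [0,0,0],
    [0,0,0],
    [0,0,0],
    [0,0,0],
    [0,0,0],
    [0,0,0],
    [0,0,0]
  ]
}}

```text
time: 6.25
position: [0.5787, 0.2527, 0.0791]
eef_rot: [[0.043, 0.999, 0.0], [0.999, -0.043, 0.0], [0.0, 0.0, -1.0]]
ft_force: [-1.2, -0.6, 1.6]
finger_gap: 0.0001
grasp_force: 1.2
```

{"name": "servo_tool", "arguments": {
  "gripper": [0,0,0,0,0,0,0,0],
  "slide": [
    [0,0,0.3],
    [0,0,0],
    [0,0,0],
    [-2,0,0],
    [-2,0,0],
    [-1,0,0],
    [-1,0,0],
    [0,0,0]
  ],
  "twist": [
    [0,0,0],
    [0,0,0],
    [0,0,0],
    [0,0,0],
    [0,0,0],
    [0,0,0],
    [0,0,0],
    [0,0,0]
  ]
}}

```text
time: 7.05
position: [0.5791, 0.2469, 0.0791]
eef_rot: [[0.043, 0.999, 0.002], [0.999, -0.043, 0.001], [0.001, 0.002, -1.0]]
ft_force: [-0.0, 2.0, 4.4]
finger_gap: -0.0001
grasp_force: 2.7
```

{"name": "servo_tool", "arguments": {
  "gripper": [0,0,0,0,0,0,0,0],
  "slide": [
    [-1,0,0],
    [-1,0,0],
    [-2,0,0],
    [-2,0,0],
    [-3,0,0],
    [-3,0,0],
    [-3,0,0],
    [-3,0,0]
  ],
  "twist": [
    [0,0,0],
    [0,0,0],
    [0,0,0],
    [0,0,0],
    [0,0,0],
    [0,0,0],
    [0,0,0],
    [0,0,0]
  ]
}}

```text
time: 7.85
position: [0.5784, 0.2294, 0.0791]
eef_rot: [[0.043, 0.999, 0.002], [0.999, -0.043, 0.002], [0.002, 0.002, -1.0]]
ft_force: [0.1, 3.3, 5.4]
finger_gap: 0.0003
grasp_force: 3.4
```

```bash
cat > nose.py <<'E'
from h import *
# nose line from ivory seen by the top camera
p=snapshot('top'); f=p['frame']; m=finder.masks_of(p,'tray')[0]; w=world(p,np.argwhere(m['region']),.076)*1000
o=np.array([576.8,204.4]); u=np.array([.043,.999]); v=np.array([.999,-.043])
a=(w[:,:2]-o)@u; b=(w[:,:2]-o)@v
print('conf',round(m['conf'],2),'nose travel',-80-np.percentile(a,.5).round(1), 'by side',[(-80-np.percentile(a[(b>l)&(b<h)],1)).round(1) for l,h in((-55,-30),(-10,10),(30,55))],'side',np.percentile(b,[.5,99.5]).round(1))
for x in finder.masks_of(p,'medal0')[:2]: print('medal',x['centre'],(world(p,x['centre'],.075)*1000).round(0))
s=robot.sense(); print(s['position'],s['ft_force'],s['time'])
E
python3 nose.py
```

```text
conf 0.74 nose travel 15.299999999999997 by side [np.float64(15.1), np.float64(13.2), np.float64(15.4)] side [-65.5  64.3]
medal [198.3, 235.5] [[545. 143.  75.]]
medal [166.1, 238.1] [[606. 139.  75.]]
[0.5783178  0.22884313 0.07906006] [0.02997556 1.73957446 5.3613684 ] 8.0
```

{"name": "servo_tool", "arguments": {
  "gripper": [0,0,0,0,0,0,0,0],
  "slide": [
    [-2,0,0.1],
    [-4,0,0.1],
    [-5,0,0],
    [-5,0,0],
    [-5,0,0],
    [-5,0,0],
    [-5,0,0],
    [-5,0,0]
  ],
  "twist": [
    [0,0,0],
    [0,0,0],
    [0,0,0],
    [0,0,0],
    [0,0,0],
    [0,0,0],
    [0,0,0],
    [0,0,0]
  ]
}}

```text
time: 8.8
position: [0.577, 0.1934, 0.0791]
eef_rot: [[0.043, 0.999, 0.002], [0.999, -0.043, 0.002], [0.002, 0.002, -1.0]]
ft_force: [0.8, 3.0, 6.1]
finger_gap: -0.0001
grasp_force: 3.8
```

{"name": "servo_tool", "arguments": {
  "gripper": [0,0,0,0,0,0,0,0],
  "slide": [
    [-4,0,0.1],
    [-4,0,0.1],
    [-4,0,0],
    [-4,0,0],
    [-4,0,0],
    [-4,0,0],
    [-4,0,0],
    [-4,0,0]
  ],
  "twist": [
    [0,0,0],
    [0,0,0],
    [0,0,0],
    [0,0,0],
    [0,0,0],
    [0,0,0],
    [0,0,0],
    [0,0,0]
  ]
}}

```text
time: 9.6
position: [0.5758, 0.1616, 0.0791]
eef_rot: [[0.043, 0.999, 0.002], [0.999, -0.043, 0.002], [0.002, 0.002, -1.0]]
ft_force: [-0.8, 4.3, 7.3]
finger_gap: 0.0
grasp_force: 4.3
```

{"name": "servo_tool", "arguments": {
  "gripper": [0,0,0,0,0,0,0,0],
  "slide": [
    [-4,0,0],
    [-4,0,0],
    [-4,0,0],
    [-4,0,0],
    [-4,0,0],
    [-3,0,0],
    [-2,0,0],
    [0,0,0]
  ],
  "twist": [
    [0,0,0],
    [0,0,0],
    [0,0,0],
    [0,0,0],
    [0,0,0],
    [0,0,0],
    [0,0,0],
    [0,0,0]
  ]
}}

```text
time: 10.4
position: [0.5747, 0.1363, 0.0792]
eef_rot: [[0.044, 0.999, 0.003], [0.999, -0.044, 0.001], [0.002, 0.003, -1.0]]
ft_force: [0.3, 3.2, 8.3]
finger_gap: -0.0
grasp_force: 4.3
```

```bash
python3 nose.py
python3 - <<'E'
from h import *
p=snapshot('top'); cv2.imwrite('pics/t2.png',cv2.resize(p['frame'][120:250,180:400,::-1],None,fx=3.6,fy=3.6,interpolation=2))
E
```

```text
conf 0.93 nose travel 70.69999999999999 by side [np.float64(59.0), np.float64(57.4), np.float64(47.8)] side [-65.   35.4]
medal [112.1, 346.6] [[713. -68.  75.]]
medal [185.3, 358.8] [[572. -87.  75.]]
[0.57474494 0.1362571  0.07914935] [-0.29573636  2.92977779  8.40941631] 10.55
```

View pics/t2.png

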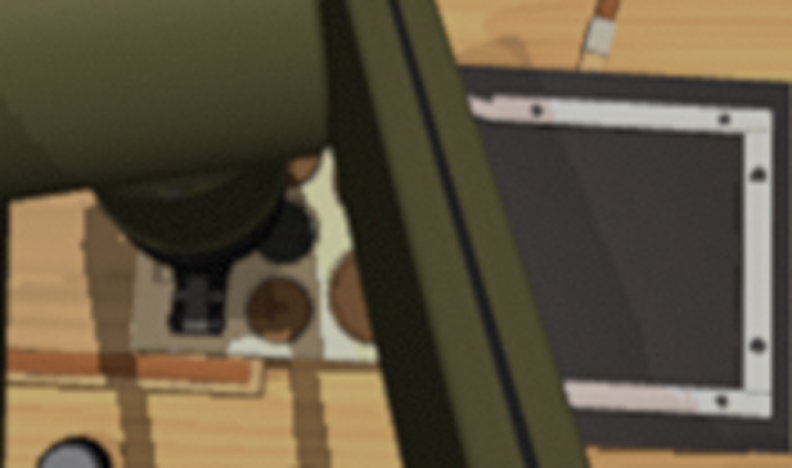

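In the top view the arm hides the nose and only the tail half and one coin show. The side camera should see the nose.

```bash
sed "s/snapshot('top')/snapshot('side')/" nose.py > nside.py; echo "cv2.imwrite('pics/s_last.png',cv2.resize(p['frame'][110:310,160:360,::-1],None,fx=3,fy=3,interpolation=2))" >> nside.py; python3 nside.py
```

```text
conf 0.68 nose travel 119.5 by side [np.float64(119.0), np.float64(119.0), np.float64(119.5)] side [-66.  65.]
medal [208.9, 240.1] [[538.  49.  75.]]
[0.57475558 0.13629935 0.07916674] [0.68754524 3.32407186 8.84652436] 10.75
```

View pics/s_last.png

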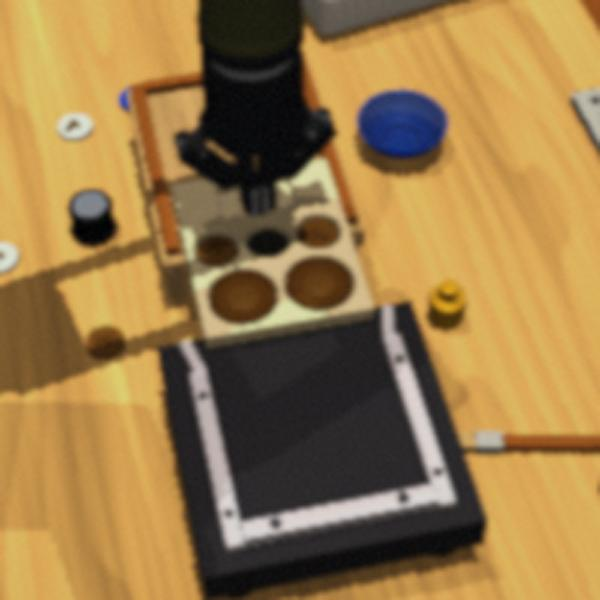

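In the side view the nose is past the granite's edge, lying between the flared guide mouths at crop (280,330). The tray is level and everything is seated. The measured travel of about 107 mm agrees with the TCP, so about 12 mm of nose is on granite. Now I unload and carry on pushing only.

{"name": "servo_tool", "arguments": {
  "gripper": [0,0,0,0,0,0,0,0],
  "slide": [
    [-1,0,0],
    [-2,0,-0.3],
    [-2,0,-0.3],
    [-1,0,-0.4],
    [0,0,-0.5],
    [0,0,-0.5],
    [0,0,0],
    [0,0,0]
  ],
  "twist": [
    [0,0,0],
    [0,0,0],
    [0,0,0],
    [0,0,0],
    [0,0,0],
    [0,0,0],
    [0,0,0],
    [0,0,0]
  ]
}}

```text
time: 11.55
position: [0.5726, 0.1293, 0.0796]
eef_rot: [[0.043, 0.999, -0.002], [0.999, -0.043, -0.001], [-0.001, -0.002, -1.0]]
ft_force: [0.2, -0.3, -0.2]
finger_gap: -0.0002
grasp_force: 0.1
```

{"name": "servo_tool", "arguments": {
  "gripper": [0,0,0,0,0,0,0,0],
  "slide": [
    [0,0.5,-0.5],
    [-1,0.5,-0.5],
    [-2,0,0],
    [-3,0,0],
    [-4,0,0],
    [-4,0,0],
    [-4,0,0],
    [-4,0,0]
  ],
  "twist": [
    [0,0,0],
    [0,0,0],
    [0,0,0],
    [0,0,0],
    [0,0,0],
    [0,0,0],
    [0,0,0],
    [0,0,0]
  ]
}}

```text
time: 12.35
position: [0.5734, 0.1073, 0.0812]
eef_rot: [[0.043, 0.999, -0.0], [0.999, -0.043, 0.0], [0.0, -0.0, -1.0]]
ft_force: [0.1, 2.1, -0.4]
finger_gap: 0.0002
grasp_force: 0.7
```

{"name": "servo_tool", "arguments": {
  "gripper": [0,0,0,0,0,0,0,0],
  "slide": [
    [-4,0,0],
    [-4,0,0],
    [-4,0,0],
    [-4,0,0],
    [-4,0,0],
    [-4,0,0],
    [-4,0,0],
    [-4,0,0]
  ],
  "twist": [
    [0,0,0],
    [0,0,0],
    [0,0,0],
    [0,0,0],
    [0,0,0],
    [0,0,0],
    [0,0,0],
    [0,0,0]
  ]
}}

```text
time: 13.15
position: [0.572, 0.0754, 0.0812]
eef_rot: [[0.043, 0.999, -0.0], [0.999, -0.043, -0.0], [-0.0, -0.0, -1.0]]
ft_force: [-1.0, 1.4, -0.4]
finger_gap: -0.0002
grasp_force: 0.7
```

```bash
python3 nside.py
```

```text
conf 0.92 nose travel 179.3 by side [np.float64(178.6), np.float64(178.9), np.float64(178.8)] side [-66.9  63.7]
medal [231.3, 247.8] [[539. -17.  75.]]
medal [226.1, 273.0] [[597. -19.  75.]]
[0.57206785 0.07517994 0.0812828 ] [-0.58442512  0.35209628  0.43828534] 13.3
```

View pics/s_last.png

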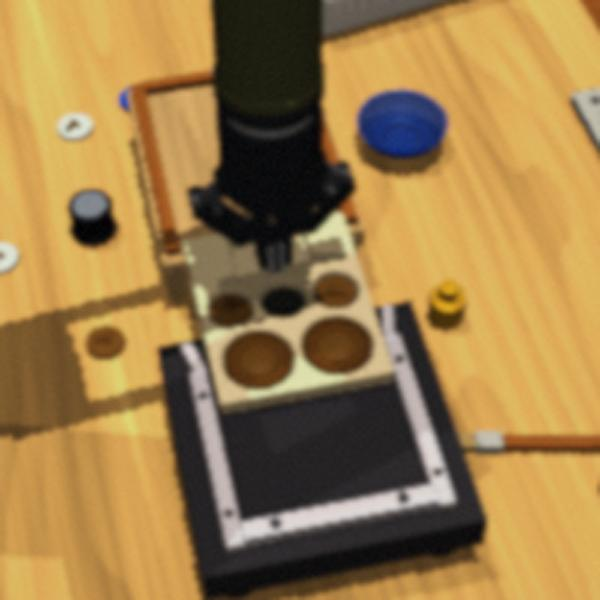

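The tray is now inside the guides, level, with about 72 mm of nose on granite. I push on.

{"name": "servo_tool", "arguments": {
  "gripper": [0,0,0,0,0,0,0,0],
  "slide": [
    [-3,0,0],
    [-4,0,0],
    [-5,0,0],
    [-5,0,0],
    [-5,0,0],
    [-5,0,0],
    [-5,0,0],
    [-5,0,0]
  ],
  "twist": [
    [0,0,0],
    [0,0,0],
    [0,0,0],
    [0,0,0],
    [0,0,0],
    [0,0,0],
    [0,0,0],
    [0,0,0]
  ]
}}

```text
time: 14.1
position: [0.5704, 0.0384, 0.0813]
eef_rot: [[0.043, 0.999, 0.0], [0.999, -0.043, 0.0], [0.0, 0.0, -1.0]]
ft_force: [0.2, 2.5, 1.9]
finger_gap: -0.0001
grasp_force: 0.9
```

{"name": "servo_tool", "arguments": {
  "gripper": [0,0,0,0,0,0,0,0],
  "slide": [
    [-5,0,0],
    [-5,0,0],
    [-5,0,0],
    [-5,0,0],
    [-5,0,0],
    [-5,0,0],
    [-4,0,0],
    [-3,0,0]
  ],
  "twist": [
    [0,0,0],
    [0,0,0],
    [0,0,0],
    [0,0,0],
    [0,0,0],
    [0,0,0],
    [0,0,0],
    [0,0,0]
  ]
}}

```text
time: 14.9
position: [0.5688, 0.0015, 0.0812]
eef_rot: [[0.043, 0.999, 0.0], [0.999, -0.043, 0.0], [0.0, -0.0, -1.0]]
ft_force: [0.5, 2.8, 1.9]
finger_gap: 0.0
grasp_force: 1.0
```

{"name": "servo_tool", "arguments": {
  "gripper": [0,0,0,0,0,0,0,0],
  "slide": [
    [-3,0,0],
    [-3,0,0],
    [-3,0,0],
    [-2,0,0],
    [-2,0,0],
    [-2,0,0],
    [-1,0,0],
    [-1,0,0]
  ],
  "twist": [
    [0,0,0],
    [0,0,0],
    [0,0,0],
    [0,0,0],
    [0,0,0],
    [0,0,0],
    [0,0,0],
    [0,0,0]
  ]
}}

```text
time: 15.7
position: [0.5681, -0.0152, 0.0812]
eef_rot: [[0.043, 0.999, -0.0], [0.999, -0.043, 0.0], [0.0, -0.0, -1.0]]
ft_force: [0.8, 1.4, 0.3]
finger_gap: -0.0001
grasp_force: 1.0
```

{"name": "servo_tool", "arguments": {
  "gripper": [0,0,0,0,0,0,0,0],
  "slide": [
    [-1,0,0],
    [-0.5,0,0],
    [-0.5,0,0],
    [-0.5,0,0],
    [-0.5,0,0],
    [0,0,0],
    [0,0,0],
    [0,0,0]
  ],
  "twist": [
    [0,0,0],
    [0,0,0],
    [0,0,0],
    [0,0,0],
    [0,0,0],
    [0,0,0],
    [0,0,0],
    [0,0,0]
  ]
}}

```text
time: 16.5
position: [0.568, -0.0179, 0.0812]
eef_rot: [[0.043, 0.999, -0.0], [0.999, -0.043, 0.0], [0.0, -0.0, -1.0]]
ft_force: [0.7, 2.9, 0.6]
finger_gap: 0.0002
grasp_force: 1.7
```

{"name": "servo_tool", "arguments": {
  "gripper": [0,0,0,0,0,0,0,0],
  "slide": [
    [-0.3,0,0],
    [-0.2,0,0],
    [-0.2,0,0],
    [-0.2,0,0],
    [-0.1,0,0],
    [0,0,0],
    [0,0,0],
    [0,0,0]
  ],
  "twist": [
    [0,0,0],
    [0,0,0],
    [0,0,0],
    [0,0,0],
    [0,0,0],
    [0,0,0],
    [0,0,0],
    [0,0,0]
  ]
}}

```text
time: 17.3
position: [0.5679, -0.0182, 0.0812]
eef_rot: [[0.043, 0.999, -0.0], [0.999, -0.043, 0.001], [0.001, -0.0, -1.0]]
ft_force: [0.2, 7.2, 0.4]
finger_gap: 0.0004
grasp_force: 3.2
```

```bash
python3 nside.py
python3 - <<'E'
import cv2
E
```

```text
conf 0.77 nose travel 267.5 by side [np.float64(266.7), np.float64(267.3), np.float64(266.4)] side [-66.7  63.7]
medal [266.4, 254.8] [[ 531. -108.   75.]]
medal [261.9, 283.3] [[ 592. -114.   75.]]
[ 0.56795073 -0.01820037  0.08122551] [0.41356752 6.40510706 1.17282025] 17.45
```

View pics/s_last.png

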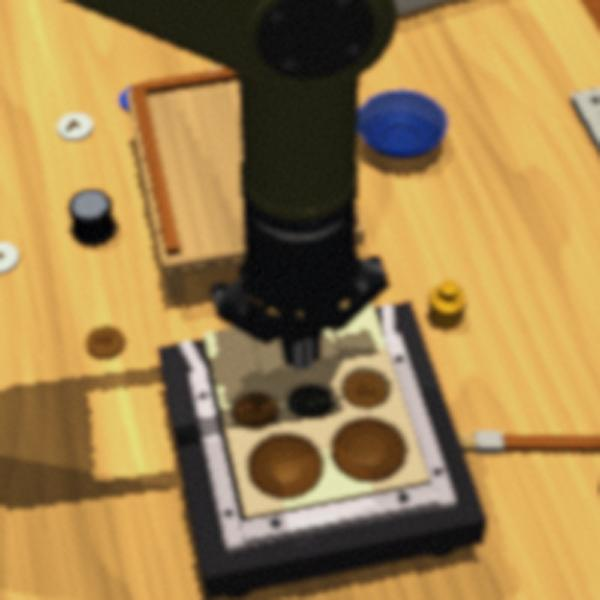

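The side view shows the nose edge at crop (330,500), flush against the stop bar along its whole width. Everything is seated. I give one slight extra nudge to confirm, then back off.

{"name": "servo_tool", "arguments": {
  "gripper": [0,0,0,0,0,0,0,0],
  "slide": [
    [-0.2,0,0],
    [-0.2,0,0],
    [0,0,0],
    [0,0,0],
    [0,0,0],
    [0,0,0],
    [0,0,0],
    [0,0,0]
  ],
  "twist": [
    [0,0,0],
    [0,0,0],
    [0,0,0],
    [0,0,0],
    [0,0,0],
    [0,0,0],
    [0,0,0],
    [0,0,0]
  ]
}}

```text
time: 18.25
position: [0.5679, -0.0183, 0.0812]
eef_rot: [[0.043, 0.999, 0.0], [0.999, -0.043, 0.002], [0.002, -0.0, -1.0]]
ft_force: [0.6, 7.8, 1.1]
finger_gap: -0.0005
grasp_force: 3.7
```

{"name": "servo_tool", "arguments": {
  "gripper": [0,0,0,0,0,0,0,0],
  "slide": [
    [0.4,0,0],
    [0.6,0,0],
    [1,0,0],
    [2,0,0],
    [2,0,0],
    [1,0,0],
    [0,0,0],
    [0,0,-2]
  ],
  "twist": [
    [0,0,0],
    [0,0,0],
    [0,0,0],
    [0,0,0],
    [0,0,0],
    [0,0,0],
    [0,0,0],
    [0,0,0]
  ]
}}

```text
time: 19.05
position: [0.568, -0.0127, 0.083]
eef_rot: [[0.043, 0.999, -0.001], [0.999, -0.043, -0.0], [-0.0, -0.001, -1.0]]
ft_force: [0.5, 0.5, 1.0]
finger_gap: -0.0001
grasp_force: 0.0
```

{"name": "servo_tool", "arguments": {
  "gripper": [0,0,0,0,0,0,0,0],
  "slide": [
    [0,0,-3],
    [0,0,-5],
    [0,0,-10],
    [0,0,-20],
    [0,0,-30],
    [10,0,-30],
    [30,0,-20],
    [40,0,-10]
  ],
  "twist": [
    [0,0,0],
    [0,0,0],
    [0,0,0],
    [0,0,0],
    [0,0,0],
    [0,0,0],
    [0,0,0],
    [0,0,0]
  ]
}}

```text
time: 19.85
position: [0.5733, 0.0668, 0.2149]
eef_rot: [[0.046, 0.999, 0.006], [0.999, -0.046, -0.0], [-0.0, 0.006, -1.0]]
ft_force: [0.8, 0.3, -0.4]
finger_gap: 0.0002
grasp_force: 0.0
```

{"name": "servo_tool", "arguments": {
  "gripper": [0,0,0,0,0,0,0,0],
  "slide": [
    [40,0,0],
    [40,0,0],
    [40,0,0],
    [40,0,0],
    [40,0,0],
    [20,0,0],
    [0,0,0],
    [0,0,0]
  ],
  "twist": [
    [0,0,0],
    [0,0,0],
    [0,0,0],
    [0,0,0],
    [0,0,0],
    [0,0,0],
    [0,0,0],
    [0,0,0]
  ]
}}

```text
time: 20.65
position: [0.5809, 0.2867, 0.2114]
eef_rot: [[0.042, 0.999, -0.0], [0.999, -0.042, -0.001], [-0.001, -0.0, -1.0]]
ft_force: [0.1, -0.5, 0.6]
finger_gap: 0.0003
grasp_force: 0.0
```

```bash
python3 nose.py; python3 nside.py
python3 - <<'E'
from h import *
p=snapshot('top'); cv2.imwrite('pics/t3.png',cv2.resize(p['frame'][120:260,250:420,::-1],None,fx=4,fy=4,interpolation=2))
E
```

```text
conf 0.59 nose travel 261.9 by side [np.float64(262.1), np.float64(260.0), np.float64(259.8)] side [-65.7  63.6]
medal [171.8, 366.4] [[ 597. -102.   75.]]
medal [206.9, 367.3] [[ 531. -102.   75.]]
[0.58110377 0.28553377 0.21134712] [-0.61378349  0.69743226  0.62080881] 20.8
conf 0.95 nose travel 268.2 by side [np.float64(267.6), np.float64(268.0), np.float64(267.8)] side [-67.9  64.5]
medal [266.5, 255.9] [[ 533. -109.   75.]]
medal [261.5, 282.6] [[ 591. -112.   75.]]
[0.58131291 0.28586485 0.21140557] [-0.2560072  -0.24787917  0.25555264] 20.95
```

View pics/t3.png

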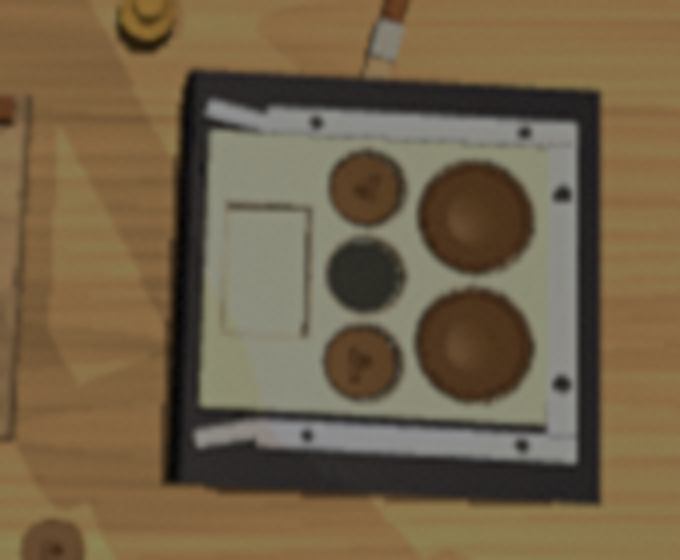

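The top view shows the tray level between the guides. Its nose meets the stop bar at col ~550 along its whole width, and both medals and both coins are in their seats. The hand is clear.

```bash
python3 -c "
from plant import robot
print(robot.job_done())"
```

```text
the job is handed in; nothing more can be done
None
```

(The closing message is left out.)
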